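# Seat the white reference disc in the colorimeter and close the cover

### The arm

A 6-joint arm with a two-finger parallel gripper is mounted at the origin on the work surface. World frame = base frame: x ahead of the robot, y to its left, z up, the work surface at z = 0. Lengths are in m, angles in degrees, forces in N, time in s.
With the tool pointing down it reaches from about 0.275 to 0.975 m from the base axis. Payload 8.4 kg.
Tool frame: the origin (TCP) lies on the centre line of the jaws, within the pads' length; the fingertips stand r.tip_extent ahead of it and the grasp point (between the pads) lies 8 mm behind it (r.tip_extent is the distance from the TCP to the fingertips, in m); z points along the fingers, y is the line along which they close (so a half turn about z gives the same grasp; the last joint's range is limited). The gripper opens to 92 mm and grips with 3 to 60 N. Pads are 20 mm wide; open, the fingers measure 128 mm over their backs; the gripper's body (75 mm by 189 mm) begins 69 mm behind the grasp point.
Start: joints at [-74.106, 20.225, 93.587, -0, 66.188, -0.138], TCP at [0.173, -0.601, 0.226] pointing down, gripper open.
Joint ranges: [-150.9, 150.9], [-52.94, 120.26], [3.33, 152.33], [-74.26, 254.26], [0, 154.13], [-172.89, 172.89]. Speed limits (degrees/s): [127.2, 127.2, 159.86, 180, 180, 180].

### API

Orientations are given as [roll, pitch, yaw] about the fixed x, y, z axes, in that order (R = Rz(yaw) Ry(pitch) Rx(roll)).
In Python, from plant import r gives the robot as it stands. The module is installed in compiled form; this text tells all that it offers. Calls block until the motion is done:
- r.move_ptp(position, orientation): joint-space move of the TCP to a pose.
- r.movel(position, max_speed=0.15, frame=None, guard=None): straight line of the TCP; frame=None keeps the orientation; max_speed is the mean speed in m/s. With guard (N) it stops when the force on the tool has changed by that much, and returns True; else False.
- r.move_joints(angles): joint-space move.
- r.command_gripper(opening): finger opening in m; the grip force is fixed at half the most; returns when the fingers have stopped.
- r.pause(seconds).
- r.ik(position, orientation): joint angles nearest the present ones, or None.
- r.read_state(): the state.
- r.capture(name): name is "scene" or "top" or "wrist"; returns a dict with "img" (480x640x3 uint8, red, green, blue), "z_map" (480x640 float32, m along the optical axis (not along the pixel's ray), 0 where there is no reading), "intrinsics" (3x3 intrinsics, pixels), "camera_from_world" (4x4, takes a point from world to camera coordinates); the wrist camera has in their place "hand_eye" (4x4, takes a point from camera to tool coordinates, whose origin is the TCP and whose axes are the flange's). Camera axes: x right, y up, looking along -z (the intrinsics and any distortion apply to the point x, -y, -z); pixel columns grow to the right and rows downward; lengths in m; the calibration is good to about 2 mm. The wrist camera is an equidistant fisheye: a pixel r from the principal point sees the ray r / f radians off the axis. A picture is of the moment at which its call begins: read the wrist's pose just before it.
A pose or a line that the arm cannot do raises r.IKError and nothing moves.
- r.sign_off(): hands the job in; it is judged then, once.
The state is a dict: "t": time; "joints": joint angles; "joint_velocities": joint speeds; "tau": joint torques, N m; "tool_pos": TCP position; "orientation": TCP orientation; "contact_force": force on the tool from outside, world axes, zero at the start; "wrist_torque": the same for the moment, N m; "width": finger opening in m; "gripper_force": force on a finger pad.
Only numpy, scipy, OpenCV 4.12 (cv2) and the standard library are available. Lean on these libraries where they do the work, as an engineer would, in place of code of your own. Each camera call takes 0.05 s, during which the arm holds its last target. There are 200 camera calls.

### The job

Get the colorimeter ready for its white calibration: with the fingertips, nudge the white-faced reference disc across the deck and over the edge of the round measuring recess until it drops in and lies flat, then push the hinged cover down over it until it is fully closed, and move clear. Only push: the disc must not be picked up, pinched hard or knocked off, and the black-faced disc and everything else on the bench stay where they are.

Things in the scene. Friction and masses are not known exactly. Their poses are not given: they have to be found in the camera images.
- colorimeter: Bench colorimeter, fixed: beige case 350 deep, 300 wide, flat deck 85 mm above the bench; sloping keypad and blue screen at its front. Origin on the bench under the centre of the recess; +x to its rear (hinge side), -x to the keypad, z up. The deck runs 140 mm forward, 130 mm rearward and 150 mm to either side of the origin. Its front looks roughly to the robot's right.
- port (a point): Centre of the mouth of the round measuring recess, at deck height. The recess is 55 mm across, 6 mm deep, dark steel floor, upright walls, mouth flush with the deck. Axes as the colorimeter's.
- white_disc_center (a point): Centre (half thickness) of the loose white reference disc: aluminium rim, white face up, 50 mm across, 14 mm thick, 50 to 100 g. It starts flat on the deck (point 7 mm above it), in front of the recess, to the left or right of its middle; the black disc is on the other side. Seated, the point is 1 mm above deck height and the disc stands 8 mm proud. It slides when pushed.
- black_disc_center (a point): Centre of the loose black reference disc: same size and aluminium rim, black face up. It lies on the deck on the other side and must stay there.
- cover (a joint): Angle of the blue hinged cover, rad: 0 fully closed (flat on the deck over the recess), 1.57 upright, 1.95 fully back. It starts standing open. Its stiff hinge keeps it where it is left; about 1.5 N at the free edge turns it, and the closed stop is firm.
- hinge_line (a point): Middle of the cover's hinge line, on the colorimeter: 75 mm behind the centre of the recess and 3 mm above the deck. The hinge line runs along the colorimeter's y.
- cover_edge (a point): Middle of the cover's free edge, on its outer face. The cover is a shell 120 mm long from hinge line to free edge, 90 mm wide; its outer face lies 20 mm from the hinge line (23 mm above the deck when closed, free edge 45 mm in front of the recess centre). A black measuring head under it clears a seated disc by 2.5 mm but strikes one that is not seated.
- vial: Small amber vial with white cap, 26 mm across, 50 mm tall, loose, standing on the rear corner of the deck. Origin at the centre of its foot. Leave alone.
- jar_a: Clear sample jar with blue cap, 60 mm across, 75 mm tall, loose on the bench to the right of the colorimeter. Leave alone.
- jar_b: Second jar like jar_a. Leave alone.
- reagent: Amber bottle, 72 mm across, 170 mm tall, loose on the bench, far right. Leave alone.
- beaker: Clear beaker, 72 mm across, 90 mm tall, loose on the bench to the left. Leave alone.
- tube_rack: Green test-tube rack, 70 by 190 mm, 92 mm tall with its caps, loose on the bench to the left. Leave alone.

How it is judged (in metres and radians):
On the way, in this order (a step that is already met when the one before it is completed fails the run):
1. the white disc lies flat on the floor of the recess (horizontal distance between white_disc_center and port below 0.005 m and z of white_disc_center in the frame of port below 0.0025 m and angle between the z axis of white_disc_center and the z axis of port, either way round below 0.06 rad), for 0.2 s.
2. the cover is closed (value of joint cover below 0.04 rad), for 0.2 s.
At the end, for the whole second after the job is handed in: The white disc lies flat in the recess (centre within 5 mm of the recess axis and no more than 2.5 mm above deck height, tilt under 0.06 rad), the cover is closed to within 0.04 rad, and the black disc is within 12 mm of where it was (all of step 1 and value of joint cover below 0.04 rad and distance of black_disc_center from where it was at the start of the episode below 0.012 m); the robot touches nothing.
It fails at once if the white disc is lifted more than 8 mm off the deck (z of white_disc_center in the frame of port above 0.015 m).
It fails at once if the white disc is knocked off the deck (z of white_disc_center in the frame of port below -0.01 m).
It fails at once if the white disc is pinched or pushed with more than 25 N (contact force between the fingers and white_disc above 25 N).
It fails at once if the black disc is moved more than 12 mm (distance of black_disc_center from where it was at the start of the episode above 0.012 m).
It fails at once if a bystander is moved more than 30 mm (distance of any of vial, jar_a, jar_b, reagent, beaker, tube_rack from where it was at the start of the episode above 0.03 m).
It also fails if it takes over 51 s, if anything falls off the work surface, if the arm or the gripper's body presses on something with over 40 N, if the wrist force passes 120 N, or if a joint passes its speed limit or range.

## Working session

There is one attempt and no reset: what is moved stays moved. The work goes in short steps, each a Python script; the robot and the scene stay as the last script left them, time stands still between calls to the robot, and variables do not carry over. Pictures are saved under pics/ and viewed, at most 10 in all, crops included, and the job is handed in when it is done.

```bash
mkdir -p pics; python3 - <<'E'
from plant import r
import cv2,numpy as np
s=r.read_state();print(s['t'],s['tool_pos'],s['orientation'],s['width'],r.tip_extent)
for n in("scene","top"):
    c=r.capture(n);cv2.imwrite(f"pics/{n}0.png",c["img"][:,:,::-1]);np.savez(f"{n}0.npz",**c)
    print(n,np.round(c["intrinsics"],1).tolist(),np.round(c["camera_from_world"],3).tolist(),[k for k in c])
E
```

```text
0.0 [ 0.17246435 -0.60023296  0.22487865] [-1.79923063e+02 -1.01565010e-03  1.60301452e+01] 0.0918882622377407 0.011
scene [[438.6, 0.0, 321.3], [0.0, 438.6, 241.3], [0.0, 0.0, 1.0]] [[-0.08, 0.997, -0.001, 0.059], [-0.792, -0.063, 0.608, 0.354], [0.606, 0.049, 0.794, -1.55], [0.0, 0.0, 0.0, 1.0]] ['img', 'z_map', 'intrinsics', 'camera_from_world']
top [[598.9, 0.0, 328.0], [0.0, 598.9, 245.4], [0.0, 0.0, 1.0]] [[-0.024, -1.0, 0.018, -0.009], [0.997, -0.023, 0.078, -0.554], [-0.078, 0.02, 0.997, -1.408], [0.0, 0.0, 0.0, 1.0]] ['img', 'z_map', 'intrinsics', 'camera_from_world']
```

View pics/top0.png

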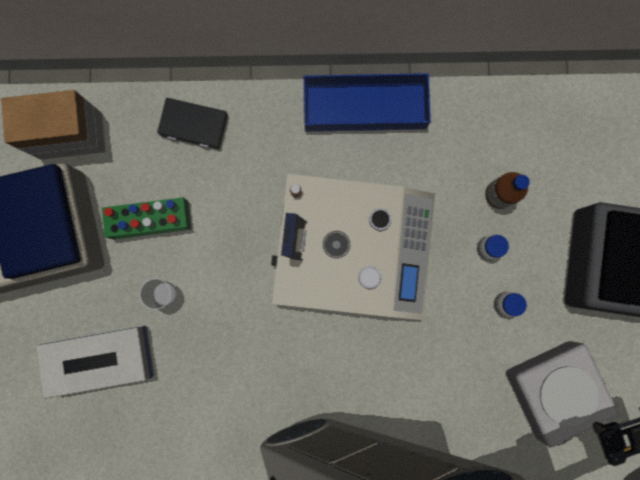

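View pics/scene0.png

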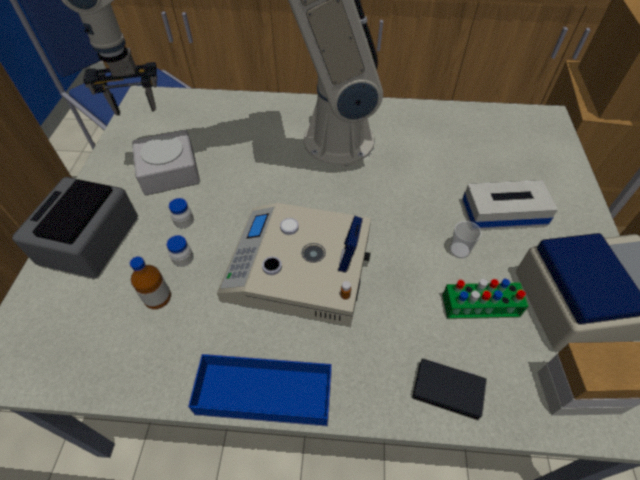

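Top view: recess at about (336,244), white disc (370,278), black disc (381,219), cover standing at (292,236), vial (295,189). The scene view agrees with this layout.

```bash
cat > h.py <<'E'
import numpy as np,cv2
def onplane(c,px,z):
    K=c["intrinsics"];T=c["camera_from_world"];px=np.atleast_2d(px).astype(float)
    d=np.c_[(px[:,0]-K[0,2])/K[0,0],-(px[:,1]-K[1,2])/K[1,1],-np.ones(len(px))]@T[:3,:3]
    o=-T[:3,:3].T@T[:3,3]
    return o+d*((z-o[2])/d[:,2])[:,None]
def cloud(c):
    K=c["intrinsics"];T=c["camera_from_world"];z=c["z_map"].astype(float);v,u=np.mgrid[:480,:640]
    p=np.stack([(u-K[0,2])/K[0,0]*z,-(v-K[1,2])/K[1,1]*z,-z],-1)
    return (p-T[:3,3])@T[:3,:3]
E
python3 - <<'E'
from h import *
c=dict(np.load("top0.npz"));P=cloud(c)
print("port,white,black",onplane(c,[336,244],.085),onplane(c,[[370,278],[381,219]],.099))
for u,v in[(336,258),(370,278),(381,219),(336,244),(345,290),(350,200)]:print(u,v,P[v,u].round(4))
# deck boundary
m=(abs(P[...,2]-.085)<.006)&(c["z_map"]>0);m[:, :260]=0;m[:,450:]=0;m[:150]=0;m[340:]=0
pts=P[m][:,:2].astype(np.float32);rc=cv2.minAreaRect(pts);print("deck",rc,cv2.boxPoints(rc).round(3).tolist())
q=(P[...,2]>.115)&(c["z_map"]>0);q[:,:270]=0;q[:,320:]=0;q[:205]=0;q[265:]=0
Q=P[q];print(len(Q),Q.min(0),Q.max(0))
for v in(225,236,248):print([P[v,u].round(3).tolist() for u in range(280,312,2)])
E
```

```text
port,white,black [[ 0.55131723 -0.03882606  0.085     ]] [[ 0.47169725 -0.11295628  0.099     ]
 [ 0.60477217 -0.14191998  0.099     ]]
336 258 [ 0.5195 -0.0381  0.0822]
370 278 [ 0.4718 -0.1133  0.0957]
381 219 [ 0.6045 -0.1417  0.1008]
336 244 [ 0.5518 -0.039   0.0793]
345 290 [ 0.4462 -0.0564  0.0888]
350 200 [ 0.6523 -0.0737  0.0823]
deck ((0.5484750866889954, -0.0592450350522995), (0.3036806285381317, 0.30071523785591125), 82.308349609375) [[0.3790000081062317, -0.1899999976158142], [0.6769999861717224, -0.23000000417232513], [0.7179999947547913, 0.07100000232458115], [0.41999998688697815, 0.11100000143051147]]
580 [0.51697052 0.0324432  0.1156242 ] [0.60950306 0.08011307 0.21437905]
[[0.607, 0.093, 0.003], [0.597, 0.083, 0.09], [0.584, 0.073, 0.202], [0.584, 0.069, 0.202], [0.584, 0.064, 0.202], [0.584, 0.06, 0.203], [0.583, 0.056, 0.206], [0.584, 0.052, 0.203], [0.595, 0.051, 0.104], [0.596, 0.047, 0.092], [0.596, 0.042, 0.093], [0.595, 0.038, 0.096], [0.595, 0.033, 0.097], [0.597, 0.029, 0.08], [0.596, 0.024, 0.089], [0.596, 0.02, 0.083]]
[[0.572, 0.088, 0.093], [0.572, 0.084, 0.088], [0.561, 0.073, 0.201], [0.56, 0.069, 0.209], [0.561, 0.065, 0.203], [0.561, 0.061, 0.205], [0.56, 0.056, 0.206], [0.566, 0.054, 0.15], [0.571, 0.052, 0.09], [0.572, 0.047, 0.085], [0.571, 0.043, 0.086], [0.571, 0.038, 0.09], [0.571, 0.034, 0.089], [0.572, 0.029, 0.08], [0.571, 0.025, 0.082], [0.571, 0.02, 0.082]]
[[0.545, 0.089, 0.086], [0.536, 0.077, 0.208], [0.536, 0.074, 0.202], [0.536, 0.069, 0.207], [0.536, 0.065, 0.2], [0.535, 0.061, 0.206], [0.542, 0.061, 0.113], [0.543, 0.057, 0.097], [0.544, 0.053, 0.086], [0.544, 0.048, 0.086], [0.544, 0.043, 0.087], [0.544, 0.039, 0.089], [0.544, 0.034, 0.087], [0.544, 0.03, 0.085], [0.543, 0.025, 0.09], [0.544, 0.021, 0.082]]
```

```bash
python3 - <<'E'
from plant import r
import cv2,numpy as np
a=np.radians(82.3);ex=np.array([np.cos(a),np.sin(a)]);ey=np.array([-ex[1],ex[0]])
p=np.array([.5513,-.0388])-.09*ex
r.move_ptp([*p,.30],[180,0,82.3])
r.command_gripper(.025)
s=r.read_state();c=r.capture("wrist");cv2.imwrite("pics/w0.png",c["img"][:,:,::-1])
np.savez("w0.npz",**c,pos=s["tool_pos"],ori=s["orientation"])
print(s["t"],s["tool_pos"],s["orientation"],s["width"],s["joints"],c["intrinsics"],c["hand_eye"].round(4))
E
```

```text
3.325 [ 0.53926914 -0.12796556  0.3000299 ] [1.79995700e+02 5.56598817e-05 8.23033617e+01] 0.025067128672451047 [-1.35043721e+01  1.01906458e+01  9.73445473e+01  3.98219635e-04
  7.24605237e+01 -5.80785380e+00] [[371.64829954   0.         317.51533145]
 [  0.         371.64829954 239.42361046]
 [  0.           0.           1.        ]] [[ 8.000e-04  9.558e-01  2.941e-01  8.390e-02]
 [ 1.000e+00 -6.000e-04 -5.000e-04  3.000e-04]
 [-3.000e-04  2.941e-01 -9.558e-01 -1.587e-01]
 [ 0.000e+00  0.000e+00  0.000e+00  1.000e+00]]
```

View pics/w0.png

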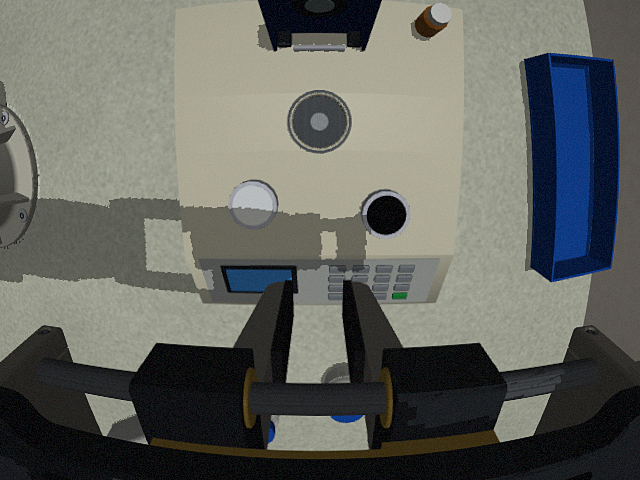

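Wrist view: recess rim spans (288–351, 90–153), centre about (319.5,121.5). White disc is at (253,204), black at (386,213), and the cover's foot and hinge at about (319,47).

```bash
cat >> h.py <<'E'
from scipy.spatial.transform import Rotation as Ro
def wplane(c,px,z):
    K=c["intrinsics"];H=c["hand_eye"];px=np.atleast_2d(px).astype(float)
    x=(px[:,0]-K[0,2])/K[0,0];y=(px[:,1]-K[1,2])/K[1,1];t=np.hypot(x,y);k=np.sin(t)/np.maximum(t,1e-9)
    d=np.c_[x*k,-y*k,-np.cos(t)]
    R=Ro.from_euler("xyz",c["ori"],degrees=True).as_matrix()
    o=c["pos"]+R@H[:3,3];d=d@(R@H[:3,:3]).T
    return o+d*((z-o[2])/d[:,2])[:,None]
E
python3 - <<'E'
from h import *
c=dict(np.load("w0.npz"))
def circ(box,z,sel,n):
    x0,y0,x1,y1=box;g=sel(c["img"][y0:y1,x0:x1].astype(int)).astype(np.uint8)
    g=cv2.morphologyEx(g,cv2.MORPH_OPEN,np.ones((3,3),np.uint8))
    cs,_=cv2.findContours(g,cv2.RETR_EXTERNAL,cv2.CHAIN_APPROX_NONE);k=cv2.convexHull(max(cs,key=cv2.contourArea)).reshape(-1,2)+[x0,y0]
    w=wplane(c,k,z)[:,:2].astype(np.float32);(e,ax,_)=cv2.fitEllipse(w);print(n,np.round(e,4),np.round(ax,4));return np.array(e)
port=circ((275,75,365,170),.085,lambda i:i.sum(2)<330,"port")
circ((355,185,420,240),.099,lambda i:(i.max(2)<50),"blackface")
white=circ((220,175,285,234),.099,lambda i:(i[...,0]-i[...,2]<14)&(i.sum(2)>250),"white")
print(wplane(c,[[253,204],[386,213]],.099).round(4), wplane(c,[319.5,121.5],.085).round(4))
# deck side edges -> yaw
L=wplane(c,[[176,60],[180,195]],.085);R_=wplane(c,[[463,60],[456,195]],.085)
for e in(L,R_):
    d=e[0]-e[1];print("yaw",np.degrees(np.arctan2(d[1],d[0])))
print("width",np.linalg.norm(L[0]-R_[0]),"mid",(L[0]+R_[0])/2)
print("cover foot",wplane(c,[[273,47],[367,47]],.085))
E
```

```text
port [ 0.5536 -0.0374] [0.0542 0.0546]
blackface [ 0.608  -0.1383] [0.0396 0.0401]
white [ 0.4764 -0.1105] [0.05   0.0504]
[[ 0.4774 -0.1094  0.099 ]
 [ 0.608  -0.1362  0.099 ]] [[ 0.5538 -0.0382  0.085 ]]
yaw 82.07738499838644
yaw 81.2717150622443
width 0.29667151893083005 mid [0.56374794 0.03318685 0.085     ]
cover foot [[0.51852125 0.04444791 0.085     ]
 [0.6107781  0.03227978 0.085     ]]
```

```bash
cat >> h.py <<'E'
YAW=82.2;a=np.radians(YAW);ex=np.array([np.cos(a),np.sin(a)]);ey=np.array([-ex[1],ex[0]]);PORT=np.array([.5536,-.0374])
W=lambda x,y,z:[*(PORT+x*ex+y*ey),z]
C=lambda p:np.array([(np.asarray(p)[:2]-PORT)@ex,(np.asarray(p)[:2]-PORT)@ey])
def look(r,n):
    s=r.read_state();c=r.capture("wrist");c["pos"]=s["tool_pos"];c["ori"]=s["orientation"]
    cv2.imwrite(f"pics/{n}.png",c["img"][:,:,::-1]);np.savez(n+".npz",**c);return c
E
python3 - <<'E'
from plant import r
from h import *
D=[180,0,YAW-90]
r.move_ptp(W(-.083,.114,.19),D)
print("down",r.movel(W(-.083,.114,.100),.12,guard=6))
print("push",r.movel(W(-.083,.0317,.100),.04,guard=8))
s=r.read_state();print(s["t"],C(s["tool_pos"]),s["tool_pos"][2],s["contact_force"])
r.movel(W(-.083,.045,.100),.1)
r.movel(W(-.083,.045,.15),.2)
r.move_ptp(W(-.128,0,.17),[180,0,YAW])
c=look(r,"w1");print(r.read_state()["t"])
E
```

```text
down False
push False
7.8833 [-0.08298347  0.03177191] 0.10003816239470473 [-1.72545039 -0.168792    0.21676756]
10.075
```

View pics/w1.png

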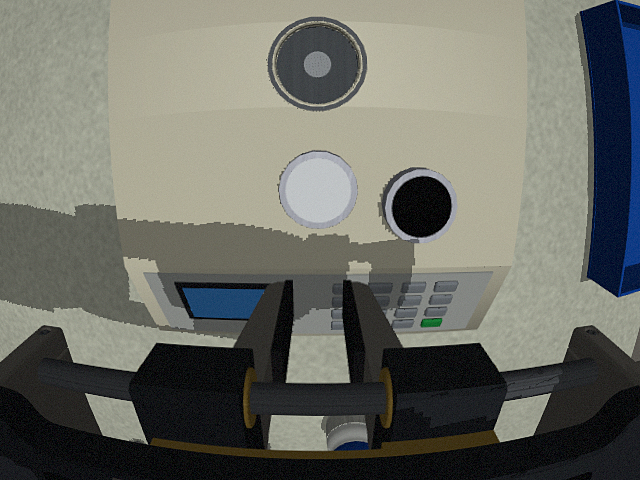

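The white disc slid cleanly to (317.5,189), straight in front of the recess at (317.3,63). The black disc, at (420,205), is well clear.

```bash
python3 - <<'E'
from h import *
c=dict(np.load("w1.npz"))
print("port edge pts",[C(q).round(4).tolist() for q in wplane(c,[[267,63],[367,63],[317,16],[317,110]],.085)])
print("white",[C(q).round(4).tolist() for q in wplane(c,[[278,189],[357,189],[317.5,150],[317.5,228]],.099)])
print("black",[C(q).round(4).tolist() for q in wplane(c,[[420,207]],.099)])
E
```

```text
port edge pts [[0.0001, 0.0325], [0.0, -0.0318], [0.032, 0.0003], [-0.0318, 0.0003]]
white [[-0.0814, 0.0247], [-0.0814, -0.0247], [-0.0572, 0.0], [-0.1068, 0.0]]
black [[-0.0925, -0.0661]]
```

```bash
python3 - <<'E'
from plant import r
from h import *
print("down",r.movel(W(-.128,.0002,.100),.1,guard=6))
g1=r.movel(W(-.062,.0002,.100),.04,guard=8)
g2=r.movel(W(-.0310,.0002,.100),.015,guard=8)
s=r.read_state();print(g1,g2,s["t"],C(s["tool_pos"]),s["contact_force"])
r.movel(W(-.065,.0002,.100),.1)
r.movel(W(-.100,.0002,.17),.2)
look(r,"w2");print(r.read_state()["t"])
E
```

```text
down False
False False 14.9417 [-0.03105507  0.0001913 ] [ 0.16422522 -0.10641095  0.13987682]
16.025
```

View pics/w2.png

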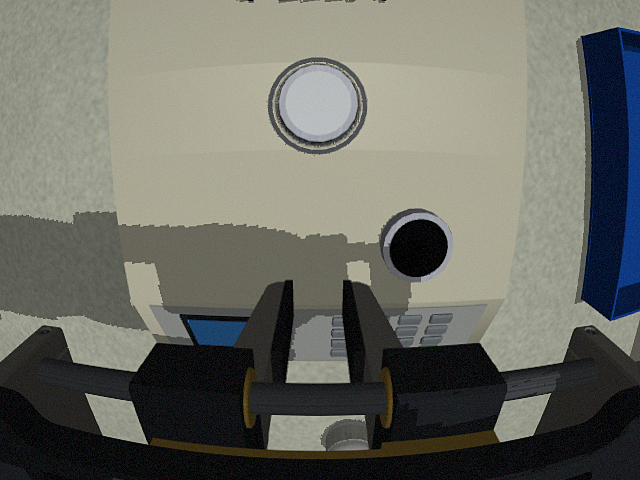

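The white disc sits inside the recess ring, centred near (318,104). I'll check from depth that it is flat and at seated height.

```bash
python3 - <<'E'
from h import *
c=dict(np.load("w2.npz"));K=c["intrinsics"];H=c["hand_eye"];R=Ro.from_euler("xyz",c["ori"],degrees=True).as_matrix()
v,u=np.mgrid[:480,:640];x=(u-K[0,2])/K[0,0];y=(v-K[1,2])/K[1,1];t=np.hypot(x,y);k=np.tan(t)/np.maximum(t,1e-9)
z=c["z_map"].astype(float);P=np.stack([x*k*z,-y*k*z,-z],-1)@(R@H[:3,:3]).T+c["pos"]+R@H[:3,3]
def fit(m):
    Q=P[m&(z>0)];X=np.c_[(Q[:,:2]-PORT)@ex,(Q[:,:2]-PORT)@ey,np.ones(len(Q))];s=np.linalg.lstsq(X,Q[:,2],rcond=None)[0]
    return s.round(4),len(Q),Q.mean(0).round(4)
print("disc",fit(np.hypot(u-318,v-104)<33));d=np.hypot(u-318,v-104);print("deck",fit((d>56)&(d<80)&(v<210)))
print("disc px centre",[C(q).round(4).tolist() for q in wplane(c,[[278,104],[357,104],[318,66],[318,142]],.093)])
E
```

```text
disc (array([-0.0009, -0.0003,  0.0927]), 3394, array([ 0.5539, -0.0374,  0.0927]))
deck (array([-0.0008, -0.0001,  0.0845]), 10192, array([ 0.554 , -0.0362,  0.0845]))
disc px centre [[0.0002, 0.0247], [0.0002, -0.0245], [0.0243, -0.0002], [-0.0242, -0.0003]]
```

Disc is seated: 8.2 mm proud, flat and centred. Next is the cover.

```bash
python3 - <<'E'
from plant import r
from h import *
r.movel(W(-.10,0,.30),.25)
r.move_ptp(W(.17,0,.30),[180,0,YAW])
print("down",r.movel(W(.17,0,.199),.15,guard=6))
def arc(th,L=.100):
    return W(.075-L*np.cos(th)+.020*np.sin(th)+.010,0,.088+L*np.sin(th)+.020*np.cos(th)+.011)
g=r.movel(arc(np.pi/2),.08,guard=12);print("90",g,r.read_state()["contact_force"].round(2))
if not g:
    for d in range(80,-1,-10):
        g=r.movel(arc(np.radians(d)),.08,guard=12)
        s=r.read_state();print(d,g,s["tool_pos"][2].round(4),s["contact_force"].round(2))
        if g:break
s=r.read_state();print(s["t"],C(s["tool_pos"]),s["tool_pos"])
E
```

```text
down False
90 False [-0.29  0.76  1.05]
80 False 0.201 [-0.48  0.25  0.12]
70 False 0.1997 [-0.19 -0.28  0.54]
60 False 0.1954 [ 0.41  0.29 -0.8 ]
50 False 0.1881 [-0.16 -0.61 -0.19]
40 False 0.1782 [-0.4  -0.48 -0.02]
30 False 0.1658 [ 0.17 -0.64  0.49]
20 False 0.1514 [-0.38 -0.28  0.19]
10 False 0.1354 [-0.34  0.02 -0.84]
0 True 0.1193 [-1.65  1.56  9.18]
22.8167 [-0.01493271 -0.00075588] [ 0.55232228 -0.05229713  0.11929729]
```

```bash
python3 - <<'E'
from plant import r
from h import *
s=r.read_state();p=s["tool_pos"]
print(r.movel([p[0],p[1],p[2]-.003],.02,guard=12)); s=r.read_state();print(s["tool_pos"][2],s["contact_force"]);r.pause(.3)
r.movel(W(-.015,0,.20),.15)
r.movel(W(-.13,0,.30),.25)
c=look(r,"w3");print(r.read_state()["t"],r.read_state()["contact_force"])
K=c["intrinsics"];H=c["hand_eye"];R=Ro.from_euler("xyz",c["ori"],degrees=True).as_matrix()
v,u=np.mgrid[:480,:640];x=(u-K[0,2])/K[0,0];y=(v-K[1,2])/K[1,1];t=np.hypot(x,y);k=np.tan(t)/np.maximum(t,1e-9)
z=c["z_map"].astype(float);P=np.stack([x*k*z,-y*k*z,-z],-1)@(R@H[:3,:3]).T+c["pos"]+R@H[:3,3]
X=(P[...,:2]-PORT)@ex;Y=(P[...,:2]-PORT)@ey
m=(z>0)&(X>-.04)&(X<.065)&(abs(Y)<.04)&(P[...,2]>.09)
A=np.c_[X[m],Y[m],np.ones(m.sum())];print("cover plane",np.linalg.lstsq(A,P[m][:,2],rcond=None)[0].round(4),m.sum())
E
```

```text
True
0.11926573946917138 [-3.76180171  0.49013452 12.91926653]
24.825 [0.30239858 0.57275298 0.41060761]
cover plane [-0.0008  0.0007  0.1078] 9320
```

View pics/w3.png

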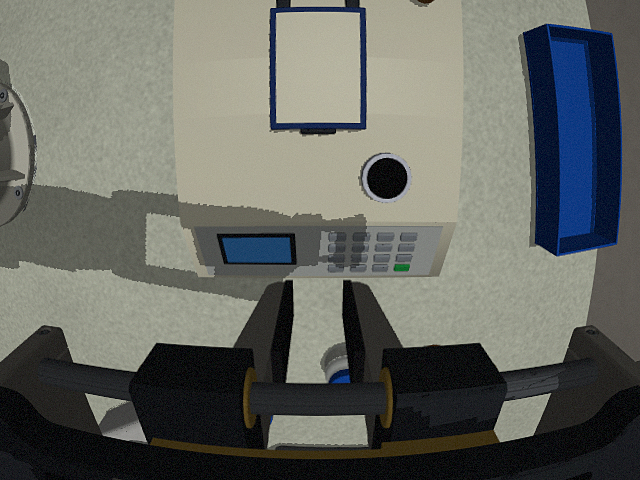

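The cover lies flat over the recess, (270–366, 8–130), at 23 mm above the deck with a tilt of about 0.001 rad. The black disc is in place at (386,177) and the arm is clear.

```bash
python3 -c "
from plant import r
print(r.sign_off())"
```

```text
the job is handed in; nothing more can be done
None
```

The white disc is seated flat in the recess, the cover is fully closed, the black disc is still in place and the arm is clear; I handed the job in at about 25 s, and no verdict came back.

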